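Tip the portioned bonbons into the mixing bowl

ROBOT

A 6-joint arm with a two-finger parallel gripper is mounted at the origin on the work surface. World frame = base frame: x ahead of the robot, y to its left, z up, the work surface at z = 0. Lengths are in m, angles in rad, forces in N, time in s.
With the tool pointing down it reaches from about 0.25 to 0.725 m from the base axis. Payload 4 kg.
Tool frame: the origin (TCP) lies at the very end of the fingers, on their centre line; the grasp point (between the pads) lies 19 mm behind it; z points along the fingers, y is the line along which they close (so a half turn about z gives the same grasp; the last joint's range is limited). The gripper opens to 85 mm and grips with 20 to 120 N. Pads are 22 mm wide; open, the fingers measure 114 mm over their backs; the gripper's body (76 mm by 85 mm) begins 54 mm behind the grasp point. The pads swing forward as they close: fully open they stand 13 mm farther back than shut.
Start: joints at [1.117, 0.241, 0.005, 1.335, 0, 1.571], TCP at [0.219, 0.449, 0.231] pointing down, gripper open.
Joint ranges: [-2.72, 2.72], [-1.05, 1.87], [-1.09, 1.28], [-1.99, 2.15], [-1.42, 1.44], [-3.14, 3.14]. Speed limits (rad/s): [2.79, 2.79, 3.14, 3.14, 3.14, 3.14].

INTERFACE

Orientations are given as a unit quaternion [x, y, z, w].
In Python, from workcell import monitor, viewer, job gives the robot as it stands.
- The arm moves only by the tool arm_command, never from a script. Its argument "increments" is a list of rows, each an object of numbers: "dx", "dy", "dz": the shift along the tool's x, y, z in cm; "wx", "wy", "wz": the turn, a rotation vector about the tool's x, y, z in rad; "grip": the finger opening in cm, from 0 to 8.54. In form: [{"dx": .., "dy": .., "dz": .., "wx": .., "wy": .., "wz": .., "grip": ..}, ...]. A call has 1 to 10 rows; each row is the pose to reach, as a shift and turn from the pose commanded when the call began, along the tool's axes at that moment; what a row does not reach only later rows make up. A row lasts 1/10 s, in which the tool goes at most 50 mm and 8.59 degrees, less where a joint would pass 70% of its speed; a pose out of reach is approached as far as the arm can. A call with a gripper value outside its range is refused whole. The fingers move at their own pace and stop on an object; the grip force is fixed at half the most. Time passes only in rows, so rows that repeat a pose let the fingers close. It gives the time, the measured TCP pose, the force, the opening and the grip force at its end, in the units of the state.
- monitor.get_obs(): the state, without advancing time (a new reading comes with each control period).
- viewer.camera(name): name is "scene" or "side" or "wrist"; returns (picture, depth): 420x560x3 uint8, red, green, blue; 420x560 float32, m along the optical axis (not along the pixel's ray), 0 where there is no reading.
- viewer.get_calibration(name): a dict with "fovy" (degrees; the focal length in pixels is half the picture's height over the tangent of half this angle, whatever the lens; pixels are square), "cx", "cy" (the principal point, pixels), "view" (4x4, takes a point from world to camera coordinates). Camera axes: x right, y up, looking along -z (the intrinsics and any distortion apply to the point x, -y, -z); pixel columns grow to the right and rows downward; lengths in m; the calibration is good to about 2 mm. A picture is of the moment at which its call begins: read the wrist's pose just before it. get_calibration takes no time and is no camera call; for the wrist camera it gives the pose at the moment of the call.
- job.job_done(): hands the job in; it is judged then, once.
The state is a dict: "clock": time; "joint_pos": joint angles; "joint_vel": joint speeds; "tau": joint torques, N m; "eef_pos": TCP position; "tool_rot": TCP orientation; "ft_force": force on the tool from outside, world axes, zero at the start; "ft_torque": the same for the moment, N m; "grip_width": finger opening in m; "grasp_force": force on a finger pad.
Only numpy, scipy, OpenCV 4.12 (cv2) and the standard library are available. Lean on these libraries where they do the work, as an engineer would, in place of code of your own. Each camera call takes 0.05 s, during which the arm holds its last target. There are 200 camera calls.

TASK

One of the three small pots on the bamboo board holds six caramel bonbons: pick up that pot and tip all six into the glass bowl on the kitchen scale, keeping it low over the bowl so that they do not fall far. Then stand the emptied pot gently back upright on the board and let go. Do not move the two empty pots, the bowl or anything else on the table.

Things in the scene. Friction and masses are not known exactly. Their poses are not given: they have to be found in the camera images.
- board: fixed bamboo chopping board, 340 mm along its x, 260 mm along its y, 18 mm thick; origin at the centre of its underside, z up. It may lie to the robot's left or right, turned a little. The three pots stand on it and a spoon lies along its far (+x) edge
- scale: fixed flat white kitchen scale, 200 mm along its x, 160 mm along its y, 22 mm high; origin at the centre of its underside
- bowl: loose clear glass mixing bowl (0.45 kg) standing on the scale: 75 mm high, 160 mm across at the rim, 84 mm across at the foot, 4 mm wall, inner floor 6 mm up; origin at the centre of its underside, z up
- pot_blue: loose glazed blue ceramic pot (about 150 g), open at the top, round, without handle: 80 mm high, outer diameter 51 mm at the foot, 59 mm at 12 mm up, widening evenly to 67 mm at the rim (63 mm at 45 mm up); wall 4 mm, inner floor 5 mm up; origin at the centre of its underside, z along its axis, up. One of the three pots, a different one each time, holds the bonbons; the other two are empty
- pot_green: loose glazed green ceramic pot (about 150 g), open at the top, round, without handle: 80 mm high, outer diameter 51 mm at the foot, 59 mm at 12 mm up, widening evenly to 67 mm at the rim (63 mm at 45 mm up); wall 4 mm, inner floor 5 mm up; origin at the centre of its underside, z along its axis, up. One of the three pots, a different one each time, holds the bonbons; the other two are empty
- pot_purple: loose glazed purple ceramic pot (about 150 g), open at the top, round, without handle: 80 mm high, outer diameter 51 mm at the foot, 59 mm at 12 mm up, widening evenly to 67 mm at the rim (63 mm at 45 mm up); wall 4 mm, inner floor 5 mm up; origin at the centre of its underside, z along its axis, up. One of the three pots, a different one each time, holds the bonbons; the other two are empty
- bonbon0: hard caramel-brown ball-shaped bonbon, 22 mm in diameter, 10 g, glossy and slippery, rolls freely; origin at its centre. All six start in the same pot, piled two deep
- bonbon1: hard caramel-brown ball-shaped bonbon, 22 mm in diameter, 10 g, glossy and slippery, rolls freely; origin at its centre. All six start in the same pot, piled two deep
- bonbon2: hard caramel-brown ball-shaped bonbon, 22 mm in diameter, 10 g, glossy and slippery, rolls freely; origin at its centre. All six start in the same pot, piled two deep
- bonbon3: hard caramel-brown ball-shaped bonbon, 22 mm in diameter, 10 g, glossy and slippery, rolls freely; origin at its centre. All six start in the same pot, piled two deep
- bonbon4: hard caramel-brown ball-shaped bonbon, 22 mm in diameter, 10 g, glossy and slippery, rolls freely; origin at its centre. All six start in the same pot, piled two deep
- bonbon5: hard caramel-brown ball-shaped bonbon, 22 mm in diameter, 10 g, glossy and slippery, rolls freely; origin at its centre. All six start in the same pot, piled two deep
- spoon: bystander: loose steel spoon 150 mm long lying on the board near its far edge; origin under its middle
- honey: bystander: loose jar of honey, 72 mm diameter, 100 mm high, beyond the board and the scale; origin at the centre of its underside
- cutter: bystander: loose steel biscuit cutter, a plain ring 62 mm in diameter and 30 mm high, standing on the table between the board and the scale; origin at the centre of its underside

How it is judged:
By the outcome, as a careful person would: the job done as asked, in the order asked, and still so for the second after the job is handed in, with the robot touching nothing.
It also fails if it takes over 58 s, if anything falls off the work surface, if the arm or the gripper's body presses on something with over 40 N, if the wrist force passes 120 N, or if a joint passes its speed limit or range.

## Working session

There is one attempt and no reset: what is moved stays moved. The work goes in short steps, Python scripts to look and compute and a tool call to move; the robot and the scene stay as the last step left them, time stands still between calls to the robot, and variables do not carry over. Pictures are saved under pics/ and viewed, at most 10 in all, crops included, and the job is handed in when it is done.

Besides the shell and the picture viewer there is one more tool, called after "Call:" as a command line: name --argument value ..., lists and objects as JSON in quotes. arm_command: Moves the arm, as the interface text tells. Its arguments: {"type":"object","properties":{"increments":{"type":"array","items":{"type":"object","properties":{"dx":{"type":"number"},"dy":{"type":"number"},"dz":{"type":"number"},"wx":{"type":"number"},"wy":{"type":"number"},"wz":{"type":"number"},"grip":{"type":"number"}}}}},"required":["increments"]}

```bash
ls; mkdir -p pics; python3 - <<'E'
from workcell import monitor, viewer, job
import cv2,numpy as np
ims=[]
for n in("scene","side"):
    p,d=viewer.camera(n); np.savez(f"{n}.npz",p=p,d=d); ims.append(p)
    c=viewer.get_calibration(n); print(n,{k:np.round(v,4).tolist() if not isinstance(v,str) else v for k,v in c.items()}, (d>0).mean())
    cv2.imwrite(f"pics/{n}0.png",p[:,:,::-1])
o=monitor.get_obs(); print(o)
E
```

```text
pics
scene {'fovy': 44.0469, 'cx': 278.8364, 'cy': 212.9801, 'view': [[0.3722, 0.9281, -0.0091, -0.2053], [-0.7835, 0.3195, 0.5329, 0.4491], [0.4975, -0.1913, 0.8461, -1.4874], [0.0, 0.0, 0.0, 1.0]]} 0.9958418367346938
side {'fovy': 50.9625, 'cx': 280.9908, 'cy': 213.3362, 'view': [[0.9727, -0.2322, -0.0018, -0.5869], [0.1483, 0.6149, 0.7745, -0.1375], [-0.1788, -0.7536, 0.6325, -0.7382], [0.0, 0.0, 0.0, 1.0]]} 0.9958503401360544
{'clock': 0.1, 'joint_pos': array([1.11701886e+00, 2.41381503e-01, 3.86859802e-03, 1.33519031e+00,
       4.89454850e-05, 1.57080928e+00]), 'joint_vel': array([ 0.0002988 , -0.00265346,  0.00229585,  0.00068048,  0.0012964 ,
        0.00124439]), 'tau': array([-5.47349518e-04, -3.73137152e+01,  2.53010166e+01,  1.08531406e-02,
       -2.13560753e-05,  3.49785417e-06]), 'eef_pos': array([0.21892415, 0.4489042 , 0.23048375]), 'tool_rot': array([ 2.24953318e-01,  9.74369075e-01, -9.23505377e-04, -2.38314161e-04]), 'ft_force': array([ 0.06717445,  0.08889168, -0.82718743]), 'ft_torque': array([ 0.03422532, -0.05974502,  0.00883912]), 'grasp_force': 0.0, 'grip_width': 0.08581905285472163}
```

View pics/scene0.png

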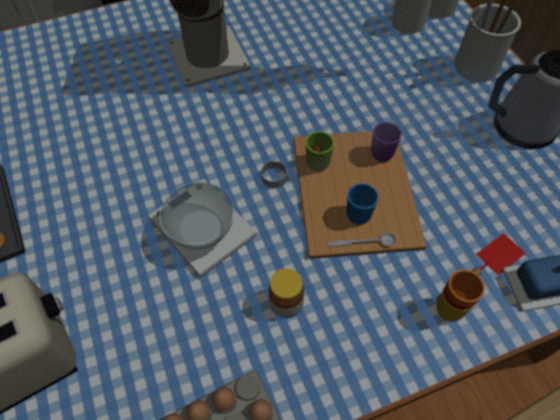

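View pics/side0.png

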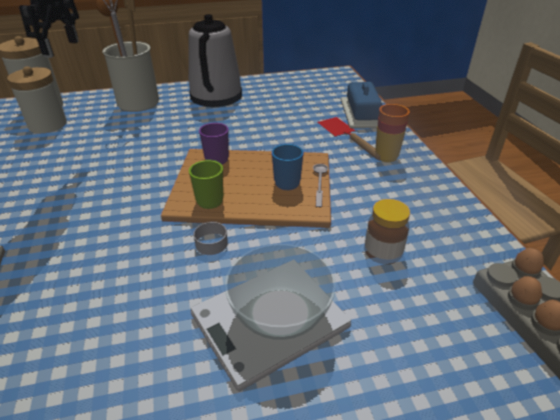

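The scene view shows the green pot at (319,150) with something brown inside, purple at (385,142), blue at (362,203), the bowl at (197,218) and the cutter at (274,174). The side view matches this layout. Next I'll measure positions and crop the pots.

```bash
cat > h.py <<'E'
import numpy as np,cv2
from workcell import monitor,viewer,job
def cam(n):
    c=viewer.get_calibration(n); return c
def pts(c,d):
    f=d.shape[0]/2/np.tan(np.radians(c["fovy"])/2)
    v,u=np.mgrid[:d.shape[0],:d.shape[1]]
    P=np.stack([(u-c["cx"])/f*d,-(v-c["cy"])/f*d,-d],-1)
    V=np.array(c["view"]); return (P-V[:3,3])@V[:3,:3]
def proj(c,X):
    f=210/np.tan(np.radians(c["fovy"])/2); V=np.array(c["view"])
    q=np.atleast_2d(X)@V[:3,:3].T+V[:3,3]; return np.c_[c["cx"]+f*q[:,0]/-q[:,2], c["cy"]-f*q[:,1]/-q[:,2]]
def circ(xy):
    A=np.c_[2*xy,np.ones(len(xy))]; s=np.linalg.lstsq(A,(xy**2).sum(1),rcond=None)[0]
    return s[:2],np.sqrt(s[2]+s[:2]@s[:2])
def masks(p):
    h=cv2.cvtColor(p,cv2.COLOR_RGB2HSV); H,S,V=[h[...,i].astype(int) for i in range(3)]
    return dict(green=(H>38)&(H<70)&(S>120),purple=(H>125)&(H<150)&(S>100),blue=(H>98)&(H<112)&(S>195),board=(H>8)&(H<20)&(S>120))
E
python3 - <<'E'
from h import *
for n in("scene","side"):
    z=np.load(n+".npz");p,d=z["p"],z["d"];c=cam(n);X=pts(c,d)
    print(n,"base px",proj(c,[0,0,0]).round(), "table z", np.percentile(X[...,2][200:300,100:400],[5,25,50,75]).round(4))
    for k,m in masks(p).items():
        l,nn=None,None
        m=m&(X[...,2]>.005)&(X[...,2]<.13)&(X[...,0]>.15)&(X[...,0]<.8)
        N,L,S,C=cv2.connectedComponentsWithStats(m.astype(np.uint8)); i=1+S[1:,4].argmax(); m=L==i
        Q=X[m]; zt=np.percentile(Q[:,2],98)
        print(k,S[i],Q.mean(0).round(3),"z",np.percentile(Q[:,2],[2,50,98]).round(4))
        if k!="board":
            for s in (.058,.07,.08,.09):
                pass
            w=Q[(Q[:,2]>zt-.006)]; print("  rim",circ(w[:,:2]),len(w))
        else: print(cv2.minAreaRect((Q[np.abs(Q[:,2]-.018)<.006][:,:2]*1000).astype(np.float32)))
p=np.load("scene.npz")["p"]
a=cv2.resize(p[115:235,285:415],None,fx=3,fy=3,interpolation=cv2.INTER_CUBIC)
b=np.load("side.npz")["p"][110:230,160:340]; b=cv2.resize(b,None,fx=2.2,fy=3*1,interpolation=cv2.INTER_CUBIC)
o=np.clip(np.hstack([a,b]).astype(float)*1.5,0,255).astype(np.uint8)
cv2.imwrite("pics/crop1.png",o[:,:,::-1])
E
```

```text
scene base px [[207.  56.]] table z [-0.001   0.0013  0.0035  0.0202]
green [306 132  27  32 546] [0.48  0.129 0.078] z [0.046  0.0806 0.0998]
  rim (array([0.48483006, 0.12695039]), np.float64(0.03034859114573065)) 96
purple [374 135  26  26 283] [0.54  0.276 0.066] z [0.0299 0.0619 0.1002]
  rim (array([0.52096102, 0.28187489]), np.float64(0.02756540479243933)) 53
blue [348 185  21  38 367] [0.65  0.146 0.066] z [0.0279 0.0678 0.0996]
  rim (array([0.65476466, 0.15118332]), np.float64(0.030378028223141836)) 36
board [ 300  133  125  124 8941] [0.62  0.17  0.019] z [0.014  0.0187 0.0227]
((584.6880493164062, 178.91818237304688), (255.70669555664062, 336.38970947265625), 72.716064453125)
side base px [[-69. 295.]] table z [-0.0012  0.0002  0.0015  0.0215]
green [ 190  160   32   48 1106] [0.481 0.118 0.071] z [0.0277 0.0751 0.0974]
  rim (array([0.48160573, 0.12473166]), np.float64(0.030817498736526405)) 204
purple [199 123  29  35 422] [0.513 0.284 0.083] z [0.0478 0.0855 0.0977]
  rim (array([0.51450634, 0.2810039 ]), np.float64(0.030836850760164944)) 133Traceback (most recent call last):
  File "<stdin>", line 8, in <module>
ValueError: attempt to get argmax of an empty sequence
```

```bash
python3 - <<'E'
from h import *
for n in("scene","side"):
    z=np.load(n+".npz");p,d=z["p"],z["d"];c=cam(n);X=pts(c,d)
    print(n,"tcp px",proj(c,[.219,.449,.231]).round(), "z0", X[...,2].min().round(3))
    for k,c0 in dict(green=(.483,.126),purple=(.517,.281),blue=(.652,.15)).items():
        r=np.hypot(X[...,0]-c0[0],X[...,1]-c0[1]); Q=X[(r<.045)&(abs(X[...,2]-.097)<.006)]
        print(k,circ(Q[:,:2]),len(Q))
        i=X[(r<.022)]; print("   inner z",np.percentile(i[:,2],[2,10,50]).round(3))
    m=(X[...,2]>.03)&(X[...,2]<.12)&(X[...,0]>.2)&(X[...,0]<.8)&(abs(X[...,1])<.45)
    N,L,S,C=cv2.connectedComponentsWithStats(m.astype(np.uint8))
    for i in range(1,N):
        if S[i,4]>60: Q=X[L==i]; print(S[i],Q.min(0).round(3),Q.max(0).round(3),Q.mean(0).round(3))
p=np.load("scene.npz")["p"]
a=cv2.resize(p[115:235,285:415],(390,360),interpolation=cv2.INTER_CUBIC)
b=cv2.resize(np.load("side.npz")["p"][110:230,160:300],(400,360),interpolation=cv2.INTER_CUBIC)
cv2.imwrite("pics/crop1.png",np.clip(np.hstack([a,b]).astype(float)*1.5,0,255).astype(np.uint8)[:,:,::-1])
p,d=viewer.camera("wrist");cv2.imwrite("pics/w0.png",p[:,:,::-1]);np.savez("w0.npz",p=p,d=d,**cam("wrist"))
E
```

```text
scene tcp px [[398. -10.]] z0 -0.765
green (array([0.4838821 , 0.12715411]), np.float64(0.031147455234024044)) 225
   inner z [0.053 0.055 0.059]
purple (array([0.51675719, 0.28319346]), np.float64(0.03125087744615973)) 208
   inner z [0.017 0.018 0.018]
blue (array([0.65380854, 0.15161206]), np.float64(0.031211718903911473)) 240
   inner z [0.015 0.016 0.02 ]
[370 121  31  40 936] [0.482 0.25  0.03 ] [0.55  0.319 0.104] [0.518 0.282 0.072]
[305 131  29  39 927] [0.449 0.094 0.03 ] [0.517 0.161 0.102] [0.485 0.127 0.073]
[ 159  180   75   69 3044] [ 0.477 -0.268  0.03 ] [ 0.637 -0.11   0.102] [ 0.533 -0.188  0.066]
[ 346  183   32   40 1009] [0.619 0.119 0.03 ] [0.688 0.186 0.103] [0.653 0.152 0.071]
[268 268  36  42 839] [ 0.749 -0.113  0.03 ] [ 0.8   -0.042  0.105] [ 0.779 -0.082  0.094]
side tcp px [[63. 54.]] z0 -0.769
green (array([0.48126858, 0.12492802]), np.float64(0.03109773253492287)) 267Traceback (most recent call last):
  File "<stdin>", line 8, in <module>
    return _quantile_unchecked(
        a, q, axis, out, overwrite_input, method, keepdims, weights)
    return _ureduce(a,
                    func=_quantile_ureduce_func,
    ...<5 lines>...
                    overwrite_input=overwrite_input,
                    method=method)
    r = func(a, **kwargs)
    result = _quantile(arr,
                       quantiles=q,
    ...<2 lines>...
                       out=out,
                       weights=wgt)
    slices_having_nans = np.isnan(arr[-1, ...])
                                  ~~~^^^^^^^^^
IndexError: index -1 is out of bounds for axis 0 with size 0
```

```bash
cat >> h.py <<'E'
from scipy.spatial.transform import Rotation as Rn
def tool(az,pitch,roll=0):
    a,t=np.radians([az,pitch]); z=np.array([np.cos(t)*np.cos(a),np.cos(t)*np.sin(a),-np.sin(t)]); y=np.array([-np.sin(a),np.cos(a),0])
    return Rn.from_matrix(np.c_[np.cross(y,z),y,z])*Rn.from_rotvec([0,0,np.radians(roll)])
def goto(gp,R,off=.019):
    "increment for grasp point gp (off mm behind TCP), from measured pose"
    o=monitor.get_obs(); R0=Rn.from_quat(o["tool_rot"]); tcp=np.array(gp)+R.apply([0,0,off])
    d=R0.inv().apply(tcp-o["eef_pos"])*100; w=(R0.inv()*R).as_rotvec()
    print("t",round(o["clock"],2),"d cm",d.round(2),"w",w.round(3),"|w|deg",np.degrees(np.linalg.norm(w)).round(1))
    return d,w
def st():
    o=monitor.get_obs(); R0=Rn.from_quat(o["tool_rot"]); z=R0.apply([0,0,1])
    print("t",round(o["clock"],2),"tcp",o["eef_pos"].round(4),"gp",(o["eef_pos"]-.019*z).round(4),"z",z.round(3),"y",R0.apply([0,1,0]).round(3),"q",o["joint_pos"].round(2),"F",o["ft_force"].round(1),"w",o["grip_width"].round(4),"gf",round(float(o["grasp_force"]),1))
E
python3 - <<'E'
from h import *
a=14.6; u=np.array([np.cos(np.radians(a)),np.sin(np.radians(a)),0])
goto(.36*u+[0,0,.22],tool(a,25))
z=np.load("scene.npz");c=cam("scene");X=pts(c,z["d"])
r=np.hypot(X[...,0]-.557,X[...,1]+.189);Q=X[(r<.1)&(r>.06)&(abs(X[...,2]-.095)<.006)]; print("bowl",circ(Q[:,:2]),len(Q))
z=np.load("side.npz");c=cam("side");X=pts(c,z["d"])
r=np.hypot(X[...,0]-.557,X[...,1]+.189);Q=X[(r<.1)&(r>.06)&(abs(X[...,2]-.095)<.006)]; print("bowl",circ(Q[:,:2]),len(Q))
E
```

```text
t 0.1 d cm [-28.64 -25.39   1.9 ] w [-0.403 -1.085 -0.629] |w|deg 75.5
bowl (array([ 0.55774029, -0.18880513]), np.float64(0.07688800691127157)) 652
bowl (array([ 0.55522964, -0.191271  ]), np.float64(0.07694716962402424)) 1367
```

Call:
arm_command --increments '[{"dx": -2.9, "dy": -2.5, "dz": 0.2, "wx": -0.04, "wy": -0.11, "wz": -0.06, "grip": 8.5}, {"dx": -5.7, "dy": -5.1, "dz": 0.4, "wx": -0.08, "wy": -0.22, "wz": -0.13, "grip": 8.5}, {"dx": -8.6, "dy": -7.6, "dz": 0.6, "wx": -0.12, "wy": -0.33, "wz": -0.19, "grip": 8.5}, {"dx": -11.4, "dy": -10.1, "dz": 0.8, "wx": -0.16, "wy": -0.43, "wz": -0.25, "grip": 8.5}, {"dx": -14.3, "dy": -12.7, "dz": 1.0, "wx": -0.2, "wy": -0.54, "wz": -0.31, "grip": 8.5}, {"dx": -17.2, "dy": -15.2, "dz": 1.1, "wx": -0.24, "wy": -0.65, "wz": -0.38, "grip": 8.5}, {"dx": -20, "dy": -17.8, "dz": 1.3, "wx": -0.28, "wy": -0.76, "wz": -0.44, "grip": 8.5}, {"dx": -22.9, "dy": -20.3, "dz": 1.5, "wx": -0.32, "wy": -0.87, "wz": -0.5, "grip": 8.5}, {"dx": -25.8, "dy": -22.8, "dz": 1.7, "wx": -0.36, "wy": -0.98, "wz": -0.57, "grip": 8.5}, {"dx": -28.6, "dy": -25.4, "dz": 1.9, "wx": -0.403, "wy": -1.085, "wz": -0.629, "grip": 8.5}]'

```text
clock: 1.1
eef_pos: [0.3607, 0.1285, 0.2598]
tool_rot: [-0.084, 0.872, 0.063, 0.478]
ft_force: [0.4, 0.7, 0.2]
grip_width: 0.0849
grasp_force: 0.0
```

```bash
python3 - <<'E'
from h import *
st()
a=14.6; u=np.array([np.cos(np.radians(a)),np.sin(np.radians(a)),0])
goto(.36*u+[0,0,.22],tool(a,25))
E
```

```text
Traceback (most recent call last):
  File "h.py", line 31, in st
    print("t",round(o["clock"],2),"tcp",o["eef_pos"].round(4),"gp",(o["eef_pos"]-.019*z).round(4),"z",z.round(3),"y",R0.apply([0,1,0]).round(3),"q",o["joint_pos"].round(2),"F",o["ft_force"].round(1),"w",o["grip_width"].round(4),"gf",round(float(o["grasp_force"]),1))
                                                                                                                                                                                                           ^^^^^^^^^^^^^^^^^^^^^
AttributeError: 'float' object has no attribute 'round'
```

```bash
sed -i 's/o\["grip_width"\].round(4)/round(float(o["grip_width"]),4)/' h.py; python3 - <<'E'
from h import *
st()
a=14.6; P=np.array([.4826,.126,.060]); R=tool(a,25)
d,w=goto(P-R.apply([0,0,.10]),R)
E
```

```text
t 1.1 tcp [0.3607 0.1285 0.2598] gp [0.3451 0.1248 0.27  ] z [ 0.823  0.191 -0.534] y [-0.208  0.978  0.03 ] q [ 0.57 -0.7  -1.09  0.21 -0.28  0.22] F [0.4 0.7 0.2] w 0.0849 gf 0.0
t 1.1 d cm [11.49 -3.6  12.63] w [-0.026 -0.127 -0.048] |w|deg 7.9
```

```bash
python3 - <<'E'
from h import *
o=monitor.get_obs(); print(repr(o["joint_pos"]),repr(o["eef_pos"]),repr(o["tool_rot"]))
a=10; u=np.array([np.cos(np.radians(a)),np.sin(np.radians(a)),0])
goto(.42*u+[0,0,.21],tool(a,50))
E
```

```text
array([ 0.56602506, -0.70368905, -1.08559549,  0.20834768, -0.28392809,
        0.22052929]) array([0.36074108, 0.12847702, 0.25982582]) array([-0.08448671,  0.87178334,  0.06333637,  0.47837675])
t 1.1 d cm [ 2.47 -6.76  7.76] w [0.046 0.308 0.001] |w|deg 17.9
```

Call:
arm_command --increments '[{"dx": 1.2, "dy": -3.4, "dz": 3.9, "wx": 0.023, "wy": 0.15, "wz": 0, "grip": 8.5}, {"dx": 2.5, "dy": -6.8, "dz": 7.8, "wx": 0.046, "wy": 0.308, "wz": 0, "grip": 8.5}, {"dx": 2.5, "dy": -6.8, "dz": 7.8, "wx": 0.046, "wy": 0.308, "wz": 0, "grip": 8.5}, {"dx": 2.5, "dy": -6.8, "dz": 7.8, "wx": 0.046, "wy": 0.308, "wz": 0, "grip": 8.5}]'

```text
clock: 1.5
eef_pos: [0.427, 0.0715, 0.1918]
tool_rot: [-0.077, 0.938, 0.027, 0.336]
ft_force: [-0.7, 0.1, -0.2]
grip_width: 0.0849
grasp_force: 0.0
```

```bash
python3 - <<'E'
from h import *
st()
o=monitor.get_obs(); print(repr(o["joint_pos"]),repr(o["eef_pos"]),repr(o["tool_rot"]))
a=-20; u=np.array([np.cos(np.radians(a)),np.sin(np.radians(a)),0])
goto(np.array([.45,.0,.17]),tool(50,30))
E
```

```text
t 1.5 tcp [0.427  0.0715 0.1918] gp [0.4151 0.0695 0.2064] z [ 0.627  0.103 -0.772] y [-0.162  0.987 -0.   ] q [ 0.17 -0.33 -0.89  0.32 -0.    0.  ] F [-0.7  0.1 -0.2] w 0.0849 gf 0.0
array([ 0.1680667 , -0.32816619, -0.89460349,  0.31578297, -0.00313658,
        0.00377542]) array([0.42698008, 0.07147897, 0.19176866]) array([-0.07671042,  0.93818411,  0.02749413,  0.33640773])
t 1.5 d cm [ 0.17 -6.35  3.91] w [-0.544 -0.343 -0.461] |w|deg 45.4
```

Call:
arm_command --increments '[{"dx": 0, "dy": -1.3, "dz": 0.8, "wx": -0.11, "wy": -0.07, "wz": -0.09, "grip": 8.5}, {"dx": 0, "dy": -2.5, "dz": 1.6, "wx": -0.22, "wy": -0.14, "wz": -0.18, "grip": 8.5}, {"dx": 0, "dy": -3.8, "dz": 2.4, "wx": -0.33, "wy": -0.21, "wz": -0.28, "grip": 8.5}, {"dx": 0, "dy": -5.1, "dz": 3.2, "wx": -0.44, "wy": -0.28, "wz": -0.37, "grip": 8.5}, {"dx": 0.2, "dy": -6.3, "dz": 3.9, "wx": -0.544, "wy": -0.343, "wz": -0.461, "grip": 8.5}, {"dx": 0.2, "dy": -6.3, "dz": 3.9, "wx": -0.544, "wy": -0.343, "wz": -0.461, "grip": 8.5}, {"dx": 0.2, "dy": -6.3, "dz": 3.9, "wx": -0.544, "wy": -0.343, "wz": -0.461, "grip": 8.5}]'

```text
clock: 2.2
eef_pos: [0.4594, 0.0154, 0.1604]
tool_rot: [-0.369, 0.783, 0.214, 0.453]
ft_force: [-0.4, -0.4, 0.1]
grip_width: 0.085
grasp_force: 0.0
```

```bash
cat > fk.py <<'E'
from h import *
from scipy.optimize import least_squares
def ry(a,v): # pitch-down rotation of (r,z)
    c,s=np.cos(a),np.sin(a); return np.array([c*v[0]+s*v[1],-s*v[0]+c*v[1]])
def fk(q,k):
    r0,h,a1,b1,a2,b2,L4,L3=k
    w=np.array([r0,h])+ry(q[1],(a1,b1))+ry(q[1]-q[2],(a2,b2)); s=q[1]-q[2]+q[3]
    w=w+L4*np.array([np.cos(s),-np.sin(s)])
    R=Rn.from_euler("ZYZ",[q[0],s,q[4]])  # frame X fwd
    p=R.apply([L3,0,0])+Rn.from_euler("Z",q[0]).apply([w[0],0,w[1]])
    T=R*Rn.from_matrix(np.array([[0,0,1],[0,1,0],[-1,0,0]]))*Rn.from_euler("z",q[5])
    return p,T
D=[([1.11701886,.241381503,.00386859802,1.33519031,0,1.57080928],[.21892415,.4489042,.23048375],[.224953318,.974369075,-9.23505377e-4,-2.38314161e-4]),
([ 0.56602506, -0.70368905, -1.08559549,  0.20834768, -0.28392809,0.22052929],[0.36074108, 0.12847702, 0.25982582],[-0.08448671,  0.87178334,  0.06333637,  0.47837675]),
([ 0.1680667 , -0.32816619, -0.89460349,  0.31578297, -0.00313658,0.00377542],[0.42698008, 0.07147897, 0.19176866],[-0.07671042,  0.93818411,  0.02749413,  0.33640773])]
E
python3 - <<'E'
from fk import *
st(); o=monitor.get_obs(); D.append((o["joint_pos"],o["eef_pos"],o["tool_rot"]))
open("fk.py","a").write(f"D.append(({o['joint_pos'].tolist()},{o['eef_pos'].tolist()},{o['tool_rot'].tolist()}))\n")
x0=np.array([.05,.2,0,.35,.3,0,0.05,.25])
f=lambda k:np.r_[np.concatenate([fk(q,k)[0]-p for q,p,_ in D]),1e-4*(k-x0)]
s=least_squares(f,x0); print(s.x.round(4)); print((f(s.x)[:12]*1000).round(2))
for q,p,r in D: print(np.degrees((fk(q,s.x)[1].inv()*Rn.from_quat(r)).magnitude()).round(2))
E
```

```text
t 2.2 tcp [0.4594 0.0154 0.1604] gp [0.4489 0.0027 0.1699] z [ 0.552  0.669 -0.498] y [-0.771  0.637  0.   ] q [-0.57  0.19 -0.76  0.41  1.04 -1.33] F [-0.4 -0.4  0.1] w 0.085 gf 0.0
[0.     0.2408 0.     0.4933 0.3914 0.008  0.1015 0.3035]
[ 0.01 -0.01 -0.    0.    0.    0.   -0.   -0.   -0.    0.   -0.    0.  ]
0.0
0.0
0.0
0.0
```

```bash
cat >> fk.py <<'E'
K=np.array([0,.2408,0,.4933,.3914,.008,.1015,.3035])
s_=least_squares(lambda k:np.r_[np.concatenate([fk(q,k)[0]-p for q,p,_ in D]),1e-5*(k-K)],K); K=s_.x
LO=np.array([-2.72,-1.05,-1.09,-1.99,-1.42,-3.14]);HI=np.array([2.72,1.87,1.28,2.15,1.44,3.14])
SEEDS=[[0,0,-.5,.4,0,0],[-.5,.3,-.5,.4,1,-1],[.5,.3,-.5,.4,-1,1],[-.4,.5,-.8,-.8,.9,0],[-.4,.5,-.8,-.8,.9,2],[.3,.5,-.5,-.8,-.9,2],[0,.5,-.5,-.6,0,2]]
def ik(tcp,R,seeds=SEEDS):
    best=None
    for s in seeds:
        g=lambda q:np.r_[(fk(q,K)[0]-tcp)*5,(fk(q,K)[1].inv()*R).as_rotvec()]
        r=least_squares(g,np.clip(s,LO+.01,HI-.01),bounds=(LO,HI),max_nfev=60)
        if r.cost<1e-7:
            m=np.min(np.r_[r.x-LO,HI-r.x])
            if best is None or m>best[1]: best=(r.x,m)
    return best
E
cat > s1.py <<'E'
from fk import *
P=np.array([.4826,.126,.060])
for az in (15,30,45,60,75):
  for pi in (10,20,30,40,50):
    R=tool(az,pi); b=[ik(P+R.apply([0,0,.024-l]),R) for l in (0,.1)]
    if all(b): 
        q=b[0][0]; t=P+R.apply([0,0,.024]); print(az,pi,"marg",[round(x[1],2) for x in b],b[0][0].round(2),"j5z",(t-R.apply([0,0,.3035]))[2].round(3))
E
time python3 s1.py
```

```text
15 50 marg [np.float64(0.09), np.float64(0.07)] [ 0.25  0.24 -1.   -0.37  0.01 -0.01] j5z 0.274
30 50 marg [np.float64(0.13), np.float64(0.12)] [ 0.11  0.25 -0.96 -0.3   0.26 -0.32] j5z 0.274
45 40 marg [np.float64(0.1), np.float64(0.11)] [-0.08  0.37 -0.99 -0.45  0.62 -0.64] j5z 0.24
45 50 marg [np.float64(0.22), np.float64(0.24)] [-0.    0.28 -0.87 -0.11  0.47 -0.66] j5z 0.274
60 10 marg [np.float64(0.14), np.float64(0.06)] [-0.31  0.88 -0.95 -1.13  1.3  -0.69] j5z 0.109
60 20 marg [np.float64(0.18), np.float64(0.22)] [-0.28  0.66 -0.91 -0.58  1.15 -0.94] j5z 0.156
60 30 marg [np.float64(0.23), np.float64(0.31)] [-0.23  0.51 -0.86 -0.27  0.98 -1.02] j5z 0.2
60 40 marg [np.float64(0.29), np.float64(0.35)] [-0.16  0.4  -0.8  -0.04  0.8  -1.03] j5z 0.24
60 50 marg [np.float64(0.36), np.float64(0.42)] [-0.08  0.33 -0.73  0.16  0.62 -1.01] j5z 0.274
75 10 marg [np.float64(0.06), np.float64(0.2)] [-0.33  0.82 -0.49  0.62  1.38 -1.93] j5z 0.109
75 20 marg [np.float64(0.22), np.float64(0.29)] [-0.3   0.68 -0.56  0.43  1.22 -1.68] j5z 0.156
75 30 marg [np.float64(0.39), np.float64(0.42)] [-0.25  0.57 -0.58  0.4   1.05 -1.55] j5z 0.2
75 40 marg [np.float64(0.51), np.float64(0.57)] [-0.19  0.48 -0.58  0.42  0.87 -1.45] j5z 0.24
75 50 marg [np.float64(0.53), np.float64(0.63)] [-0.11  0.41 -0.56  0.47  0.69 -1.37] j5z 0.274
real	0m12.554s
user	0m13.014s
sys	0m0.078s
```

```bash
cat > s2.py <<'E'
from fk import *
B=np.array([.5565,-.19,0]); PI=28
X,Y,Z=np.meshgrid([-.04,0,.04],[-.043,0,.043],[-.075,-.12,-.2,-.26]); BODY=np.c_[X.ravel(),Y.ravel(),Z.ravel()]
X,Y,Z=np.meshgrid([-.012,.012],[-.05,.05],[-.072,-.05,-.025,0]); FING=np.c_[X.ravel(),Y.ravel(),Z.ravel()]
def clear(tcp,R):
    m=9
    for pts,inn in((BODY,0),(FING,1)):
        p=R.apply(pts)+tcp; r=np.hypot(*(p-B)[:,:2].T); z=p[:,2]-.022
        up=z-.075; ins=(42+(np.clip(z*1000,6,75)-6)*.5)/1000-.006-r; out=r-.08
        m=min(m,np.max([up,np.where(z>.01,ins,-1) if inn else up,out],0).min())
    return m
def pose(az,beta,al,zg,off=.015):
    b=np.radians(beta); n=np.array([np.cos(b),np.sin(b),0]); t=np.array([n[1],-n[0],0])
    R=Rn.from_rotvec(np.radians(al)*n)*tool(az,PI); g=B-t*off*1+[0,0,zg]
    return g+R.apply([0,0,.024]),R
if __name__=="__main__":
  res=[]
  for az in range(-60,101,20):
    for beta in range(0,360,30):
      t,R=pose(az,beta,115,.15); c=clear(t,R)
      if c<.003: continue
      b=ik(t,R,SEEDS[:1]+SEEDS[3:])
      if b is None or b[1]<.05: continue
      q=b[0]; m=b[1]; ok=1; cl=c;js=0
      for al in (90,60,30,0):
        t,R=pose(az,beta,al,.15); bb=ik(t,R,[q])
        if bb is None: ok=0;break
        js=max(js,abs(bb[0]-q).max()); q=bb[0];m=min(m,bb[1]);cl=min(cl,clear(t,R))
      if ok: res.append((az,beta,round(m,2),round(cl,3),round(js,2),b[0].round(2)))
  for r in sorted(res,key=lambda r:-min(r[2],r[3]*10))[:14]: print(*r)
E
time python3 s2.py
```

```text
60 150 0.41 0.026 0.52 [-0.01  0.83  0.36  1.67 -0.77 -0.82]
20 150 0.28 0.021 0.58 [ 0.09  0.53 -0.36  0.56 -1.14 -1.01]
80 180 0.29 0.021 0.54 [ 0.03  0.44 -0.35  0.57 -0.92 -1.64]
40 150 0.36 0.02 0.58 [ 0.05  0.65 -0.    1.21 -0.96 -0.84]
-60 0 0.39 0.019 0.57 [-0.73  0.67 -0.03  1.2   1.02  0.65]
60 180 0.37 0.019 0.56 [ 0.01  0.35 -0.72 -0.22 -0.85 -1.88]
20 120 0.14 0.021 0.7 [-0.07  1.    0.66  2.01 -0.61 -0.34]
-40 0 0.15 0.013 0.52 [-0.78  0.59 -0.36  0.58  1.25  0.8 ]
-40 30 0.13 0.02 0.9 [-0.61  1.    0.64  2.01  0.65  0.15]
0 120 0.12 0.019 0.82 [ 0.02  0.9   0.39  1.79 -0.84 -0.15]
40 180 0.1 0.013 0.61 [-0.05  0.52 -0.99 -1.09 -0.68 -2.05]
-60 330 0.07 0.006 0.61 [-0.64  0.68 -1.02 -1.41  0.77  2.01]
0 30 0.1 0.006 0.77 [-0.77  1.    0.27  1.92  1.13 -0.48]
0 150 0.14 0.006 0.51 [ 0.12  0.59 -0.75 -0.66 -1.24 -1.56]
real	0m6.495s
user	0m6.997s
sys	0m0.052s
```

```bash
python3 - <<'E'
from h import *
R=tool(60,28);P=np.array([.4826,.126,.06])
goto(P-R.apply([0,0,.11]),R,.024)
E
```

```text
t 2.2 d cm [3.96 3.99 5.18] w [-0.146 -0.032 -0.081] |w|deg 9.8
```

Call:
arm_command --increments '[{"dx": 1, "dy": 1, "dz": 1.3, "wx": -0.036, "wy": -0.008, "wz": -0.02, "grip": 8.5}, {"dx": 2, "dy": 2, "dz": 2.6, "wx": -0.073, "wy": -0.016, "wz": -0.04, "grip": 8.5}, {"dx": 3, "dy": 3, "dz": 3.9, "wx": -0.11, "wy": -0.024, "wz": -0.06, "grip": 8.5}, {"dx": 3.96, "dy": 3.99, "dz": 5.18, "wx": -0.146, "wy": -0.032, "wz": -0.081, "grip": 8.5}, {"dx": 3.96, "dy": 3.99, "dz": 5.18, "wx": -0.146, "wy": -0.032, "wz": -0.081, "grip": 8.5}, {"dx": 3.96, "dy": 3.99, "dz": 5.18, "wx": -0.146, "wy": -0.032, "wz": -0.081, "grip": 8.5}]'

```text
clock: 2.8
eef_pos: [0.4439, 0.0618, 0.1015]
tool_rot: [-0.429, 0.742, 0.257, 0.446]
ft_force: [-0.1, -0.6, -1.1]
grip_width: 0.0854
grasp_force: 0.0
```

```bash
python3 - <<'E'
from h import *
st()
R=tool(60,28);P=np.array([.4826,.126,.06])
c=cam("wrist");p,d=viewer.camera("wrist");X=pts(c,d)
cv2.imwrite("pics/w1.png",p[:,:,::-1])
r=np.hypot(X[...,0]-P[0],X[...,1]-P[1])
for lo,hi in((.03,.045),(.045,.06),(.06,.075),(.075,.09),(.092,.103)):
    Q=X[(r<.045)&(X[...,2]>lo)&(X[...,2]<hi)]
    if len(Q)>30: print(lo,circ(Q[:,:2]),len(Q))
Q=X[(r<.04)]; print(np.percentile(Q[:,2],[2,50,99]).round(4))
np.savez("w1.npz",d=d,p=p)
p2,d2=viewer.camera("side");cv2.imwrite("pics/s1.png",p2[:,:,::-1])
E
```

```text
t 2.8 tcp [0.4439 0.0618 0.1015] gp [0.4355 0.0473 0.1104] z [ 0.442  0.764 -0.471] y [-0.866  0.5   -0.001] q [-0.5   0.38 -0.77  0.38  1.08 -1.53] F [-0.1 -0.6 -1.1] w 0.0854 gf 0.0
0.03 (array([0.48332339, 0.12656093]), np.float64(0.029460547596172733)) 2123
0.045 (array([0.48332286, 0.12659578]), np.float64(0.030337352952773212)) 2286
0.06 (array([0.48335043, 0.12655781]), np.float64(0.031215788039546374)) 2461
0.075 (array([0.48330984, 0.12657532]), np.float64(0.0320624029560016)) 2641
0.092 (array([0.48267849, 0.12549142]), np.float64(0.031655980074322625)) 1113
[0.0174 0.0571 0.0971]
```

View pics/w1.png

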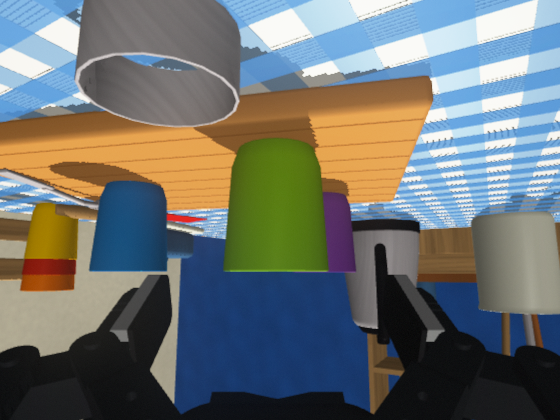

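View pics/s1.png

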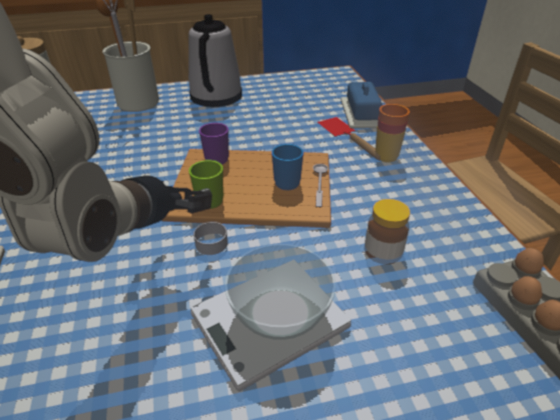

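The wrist view is upside down. It shows the green pot at (278,205) centred between the fingers, and the cutter at (160,60). The side view shows the gripper in front of the green pot, clear of the cutter. I'll check the camera's own clearance before advancing.

```bash
python3 - <<'E'
from h import *
V=np.array(cam("wrist")["view"]); C=-V[:3,:3].T@V[:3,3]; o=monitor.get_obs(); R0=Rn.from_quat(o["tool_rot"])
print("cam",C.round(3),"in tool",R0.inv().apply(C-o["eef_pos"]).round(3))
z=np.load("w1.npz");X=pts(cam("wrist"),z["d"]);Q=X[40:125,80:240].reshape(-1,3);Q=Q[(Q[:,2]>.01)&(Q[:,2]<.033)];print("cutter",circ(Q[:,:2]),Q.mean(0))
R=tool(60,28);P=np.array([.4833,.1266,.06])
goto(P,R,.024)
E
```

```text
cam [ 0.364 -0.08   0.099] in tool [ 0.079 -0.001 -0.142]
cutter (array([0.4786801 , 0.02058888]), np.float64(0.03199727253411541)) [0.47696044 0.02012891 0.02238817]
t 2.9 d cm [ 0.12 -0.04 11.11] w [-0.003 -0.001  0.003] |w|deg 0.2
```

Call:
arm_command --increments '[{"dx": 0.1, "dz": 1.5, "grip": 8.5}, {"dx": 0.1, "dz": 3, "grip": 8.5}, {"dx": 0.1, "dz": 4.5, "grip": 8.5}, {"dx": 0.1, "dz": 6, "grip": 8.5}, {"dx": 0.1, "dz": 7.5, "grip": 8.5}, {"dx": 0.1, "dz": 9, "grip": 8.5}, {"dx": 0.1, "dz": 10.2, "grip": 8.5}, {"dx": 0.1, "dz": 11.1, "grip": 8.5}, {"dx": 0.1, "dz": 11.1, "grip": 8.5}, {"dx": 0.1, "dz": 11.1, "grip": 8.5}]'

```text
validation failed for argument at $.in...
```

```bash
python3 - <<'E'
from h import *
st(); goto([.4833,.1266,.06],tool(60,28),.024)
E
```

```text
t 2.9 tcp [0.4446 0.0609 0.1021] gp [0.4362 0.0464 0.111 ] z [ 0.444  0.763 -0.47 ] y [-0.866  0.501 -0.004] q [-0.5   0.38 -0.77  0.38  1.08 -1.53] F [ 0.4 -0.4 -0. ] w 0.0848 gf 0.0
t 2.9 d cm [ 0.12 -0.04 11.11] w [-0.003 -0.001  0.003] |w|deg 0.2
```

Call:
arm_command --increments '[{"dx": 0.1, "dy": 0, "dz": 1.5, "wx": 0, "wy": 0, "wz": 0, "grip": 8.5}, {"dx": 0.1, "dy": 0, "dz": 3, "wx": 0, "wy": 0, "wz": 0, "grip": 8.5}, {"dx": 0.1, "dy": 0, "dz": 4.5, "wx": 0, "wy": 0, "wz": 0, "grip": 8.5}, {"dx": 0.1, "dy": 0, "dz": 6, "wx": 0, "wy": 0, "wz": 0, "grip": 8.5}, {"dx": 0.1, "dy": 0, "dz": 7.5, "wx": 0, "wy": 0, "wz": 0, "grip": 8.5}, {"dx": 0.1, "dy": 0, "dz": 9, "wx": 0, "wy": 0, "wz": 0, "grip": 8.5}, {"dx": 0.1, "dy": 0, "dz": 10.2, "wx": 0, "wy": 0, "wz": 0, "grip": 8.5}, {"dx": 0.1, "dy": 0, "dz": 11.1, "wx": 0, "wy": 0, "wz": 0, "grip": 8.5}, {"dx": 0.1, "dy": 0, "dz": 11.1, "wx": 0, "wy": 0, "wz": 0, "grip": 8.5}, {"dx": 0.1, "dy": 0, "dz": 11.1, "wx": 0, "wy": 0, "wz": 0, "grip": 8.5}]'

```text
clock: 3.9
eef_pos: [0.4936, 0.1448, 0.0488]
tool_rot: [-0.429, 0.742, 0.256, 0.447]
ft_force: [-0.1, 0.3, 0.6]
grip_width: 0.0848
grasp_force: 0.0
```

```bash
python3 - <<'E'
from h import *
st(); goto([.4833,.1266,.06],tool(60,28),.024)
E
```

```text
t 3.9 tcp [0.4936 0.1448 0.0488] gp [0.4852 0.1303 0.0577] z [ 0.444  0.763 -0.47 ] y [-0.865  0.501 -0.003] q [-0.24  0.53 -0.88 -0.33  1.01 -1.01] F [-0.1  0.3  0.6] w 0.0848 gf 0.0
t 3.9 d cm [-0.01 -0.02  0.03] w [-0.003 -0.001  0.002] |w|deg 0.2
```

Close the fingers gradually.

Call:
arm_command --increments '[{"dx": 0, "dy": 0, "dz": 0, "wx": 0, "wy": 0, "wz": 0, "grip": 7.2}, {"dx": 0, "dy": 0, "dz": 0, "wx": 0, "wy": 0, "wz": 0, "grip": 6.8}, {"dx": 0, "dy": 0, "dz": 0, "wx": 0, "wy": 0, "wz": 0, "grip": 6.5}, {"dx": 0, "dy": 0, "dz": 0, "wx": 0, "wy": 0, "wz": 0, "grip": 6.2}, {"dx": 0, "dy": 0, "dz": 0, "wx": 0, "wy": 0, "wz": 0, "grip": 5}, {"dx": 0, "dy": 0, "dz": 0, "wx": 0, "wy": 0, "wz": 0, "grip": 5}, {"dx": 0, "dy": 0, "dz": 0, "wx": 0, "wy": 0, "wz": 0, "grip": 5}, {"dx": 0, "dy": 0, "dz": 0, "wx": 0, "wy": 0, "wz": 0, "grip": 5}]'

```text
clock: 4.7
eef_pos: [0.4936, 0.1448, 0.049]
tool_rot: [-0.429, 0.742, 0.256, 0.447]
ft_force: [-2.5, -3.6, 6.3]
grip_width: 0.0626
grasp_force: 63.2
```

```bash
python3 - <<'E'
from h import *
st()
d,w=goto(np.array([.4833,.1266,.06+.12]),tool(60,28),.024)
E
```

```text
t 4.7 tcp [0.4936 0.1448 0.049 ] gp [0.4852 0.1303 0.0579] z [ 0.444  0.764 -0.469] y [-0.865  0.501 -0.003] q [-0.24  0.53 -0.88 -0.33  1.01 -1.01] F [-2.5 -3.6  6.3] w 0.0626 gf 63.2
t 4.7 d cm [-10.59  -0.05  -5.58] w [-0.002  0.001  0.002] |w|deg 0.2
```

Call:
arm_command --increments '[{"dx": -0.4, "dy": 0, "dz": -0.2, "wx": 0, "wy": 0, "wz": 0, "grip": 5}, {"dx": -1.2, "dy": 0, "dz": -0.64, "wx": 0, "wy": 0, "wz": 0, "grip": 5}, {"dx": -2.4, "dy": 0, "dz": -1.26, "wx": 0, "wy": 0, "wz": 0, "grip": 5}, {"dx": -3.7, "dy": 0, "dz": -1.95, "wx": 0, "wy": 0, "wz": 0, "grip": 5}, {"dx": -5.1, "dy": 0, "dz": -2.7, "wx": 0, "wy": 0, "wz": 0, "grip": 5}, {"dx": -6.5, "dy": 0, "dz": -3.4, "wx": 0, "wy": 0, "wz": 0, "grip": 5}, {"dx": -7.9, "dy": 0, "dz": -4.2, "wx": 0, "wy": 0, "wz": 0, "grip": 5}, {"dx": -9.2, "dy": 0, "dz": -4.9, "wx": 0, "wy": 0, "wz": 0, "grip": 5}, {"dx": -10.2, "dy": 0, "dz": -5.4, "wx": 0, "wy": 0, "wz": 0, "grip": 5}, {"dx": -10.6, "dy": 0, "dz": -5.6, "wx": 0, "wy": 0, "wz": 0, "grip": 5}]'

```text
clock: 5.7
eef_pos: [0.4935, 0.1452, 0.1686]
tool_rot: [-0.429, 0.743, 0.255, 0.446]
ft_force: [-0.0, 0.3, -3.6]
grip_width: 0.0621
grasp_force: 65.3
```

```bash
cat > s3.py <<'E'
from fk import *
from s2 import pose,clear,B
st(); q=monitor.get_obs()["joint_pos"]
t=np.array([.5,.866,0])
for f in (0,.25,.5,.75,1):
    g=np.array([.4833,.1266,.18])*(1-f)+f*(B-t*.02+[0,0,.18]); R=tool(60,28); b=ik(g+R.apply([0,0,.024]),R,[q]); print(f,b and (b[0].round(2),round(b[1],2))); q=b[0] if b else q
for al,z in ((20,.18),(40,.175),(60,.165),(80,.155),(95,.145),(110,.14),(120,.14),(130,.14)):
    tc,R=pose(60,150,al,z,.02); b=ik(tc,R,[q]); print(al,z,"clear",clear(tc,R).round(3),b and (b[0].round(2),round(b[1],2))); q=b[0] if b else q
E
python3 s3.py; python3 -c "
from h import *
goto(np.array([.5565,-.19,.18])-.02*np.array([.5,.866,0]),tool(60,28),.024)"
```

```text
t 5.7 tcp [0.4935 0.1452 0.1686] gp [0.4851 0.1307 0.1775] z [ 0.444  0.762 -0.471] y [-0.865  0.502 -0.003] q [-0.24  0.2  -0.79  0.09  1.01 -1.01] F [-0.   0.3 -3.6] w 0.0621 gf 65.3
0 (array([-0.24,  0.21, -0.78,  0.09,  1.01, -1.01]), np.float64(0.31))
0.25 (array([-0.43,  0.3 , -0.6 ,  0.49,  1.07, -1.37]), np.float64(0.37))
0.5 (array([-0.58,  0.42, -0.39,  0.86,  1.08, -1.68]), np.float64(0.36))
0.75 (array([-0.69,  0.56, -0.16,  1.16,  1.06, -1.92]), np.float64(0.38))
1 (array([-0.78,  0.69,  0.08,  1.41,  1.02, -2.09]), np.float64(0.42))
20 0.18 clear 0.057 (array([-0.68,  0.53,  0.04,  1.22,  0.72, -1.79]), np.float64(0.72))
40 0.175 clear 0.051 (array([-0.54,  0.45,  0.04,  1.17,  0.38, -1.59]), np.float64(0.98))
60 0.165 clear 0.044 (array([-0.38,  0.45,  0.07,  1.18,  0.03, -1.43]), np.float64(0.97))
80 0.155 clear 0.031 (array([-0.22,  0.53,  0.13,  1.27, -0.3 , -1.25]), np.float64(0.88))
95 0.145 clear 0.021 (array([-0.12,  0.64,  0.2 ,  1.38, -0.52, -1.1 ]), np.float64(0.77))
110 0.14 clear 0.018 (array([-0.04,  0.78,  0.3 ,  1.56, -0.72, -0.91]), np.float64(0.59))
120 0.14 clear 0.02 (array([-0.  ,  0.89,  0.38,  1.73, -0.83, -0.75]), np.float64(0.42))
130 0.14 clear 0.023 (array([ 0.03,  1.01,  0.46,  1.94, -0.91, -0.55]), np.float64(0.21))
t 5.7 d cm [ 12.17 -22.27 -22.65] w [-0.003 -0.002  0.002] |w|deg 0.3
```

Call:
arm_command --increments '[{"dx": 0.12, "dy": -0.22, "dz": -0.23, "wx": 0, "wy": 0, "wz": 0, "grip": 5}, {"dx": 0.37, "dy": -0.67, "dz": -0.68, "wx": 0, "wy": 0, "wz": 0, "grip": 5}, {"dx": 0.73, "dy": -1.34, "dz": -1.36, "wx": 0, "wy": 0, "wz": 0, "grip": 5}, {"dx": 1.22, "dy": -2.23, "dz": -2.27, "wx": 0, "wy": 0, "wz": 0, "grip": 5}, {"dx": 1.83, "dy": -3.34, "dz": -3.4, "wx": 0, "wy": 0, "wz": 0, "grip": 5}, {"dx": 2.43, "dy": -4.45, "dz": -4.53, "wx": 0, "wy": 0, "wz": 0, "grip": 5}, {"dx": 3.16, "dy": -5.79, "dz": -5.89, "wx": 0, "wy": 0, "wz": 0, "grip": 5}, {"dx": 3.9, "dy": -7.13, "dz": -7.25, "wx": 0, "wy": 0, "wz": 0, "grip": 5}, {"dx": 4.62, "dy": -8.46, "dz": -8.61, "wx": 0, "wy": 0, "wz": 0, "grip": 5}, {"dx": 5.35, "dy": -9.8, "dz": -9.97, "wx": 0, "wy": 0, "wz": 0, "grip": 5}]'

```text
clock: 6.7
eef_pos: [0.5212, -0.0026, 0.1665]
tool_rot: [-0.428, 0.743, 0.257, 0.446]
ft_force: [0.2, 0.6, -2.2]
grip_width: 0.0624
grasp_force: 65.5
```

Call:
arm_command --increments '[{"dx": 0.73, "dy": -1.34, "dz": -1.36, "wx": 0, "wy": 0, "wz": 0, "grip": 5}, {"dx": 1.46, "dy": -2.67, "dz": -2.72, "wx": 0, "wy": 0, "wz": 0, "grip": 5}, {"dx": 2.19, "dy": -4.0, "dz": -4.08, "wx": 0, "wy": 0, "wz": 0, "grip": 5}, {"dx": 2.92, "dy": -5.35, "dz": -5.44, "wx": 0, "wy": 0, "wz": 0, "grip": 5}, {"dx": 3.65, "dy": -6.68, "dz": -6.8, "wx": 0, "wy": 0, "wz": 0, "grip": 5}, {"dx": 4.4, "dy": -8.0, "dz": -8.15, "wx": 0, "wy": 0, "wz": 0, "grip": 5}, {"dx": 5.1, "dy": -9.4, "dz": -9.5, "wx": 0, "wy": 0, "wz": 0, "grip": 5}, {"dx": 5.8, "dy": -10.7, "dz": -10.9, "wx": 0, "wy": 0, "wz": 0, "grip": 5}, {"dx": 6.4, "dy": -11.7, "dz": -11.9, "wx": 0, "wy": 0, "wz": 0, "grip": 5}, {"dx": 6.8, "dy": -12.47, "dz": -12.68, "wx": 0, "wy": 0, "wz": 0, "grip": 5}]'

```text
clock: 7.7
eef_pos: [0.5571, -0.19, 0.1658]
tool_rot: [-0.428, 0.743, 0.257, 0.446]
ft_force: [-0.1, 0.3, -2.3]
grip_width: 0.0619
grasp_force: 65.5
```

```bash
python3 - <<'E'
from fk import *
from s2 import pose
st()
p,d=viewer.camera("scene");cv2.imwrite("pics/b1.png",p[:,:,::-1])
o=monitor.get_obs();R0=Rn.from_quat(o["tool_rot"])
for al,z in ((0,.18),(20,.18),(40,.175),(60,.165),(70,.16),(80,.155)):
    t,R=pose(60,150,al,z,.02)
    print(al,(R0.inv().apply(t-o["eef_pos"])*100).round(2),(R0.inv()*R).as_rotvec().round(3))
E
```

```text
t 7.7 tcp [ 0.5571 -0.19    0.1658] gp [ 0.5486 -0.2045  0.1747] z [ 0.443  0.763 -0.471] y [-0.865  0.502 -0.001] q [-0.78  0.7   0.08  1.4   1.02 -2.08] F [-0.1  0.3 -2.3] w 0.0619 gf 65.5
0 [-0.35  0.16  0.03] [-0.004 -0.002  0.   ]
20 [ 0.47  0.16 -0.12] [-0.004  0.347 -0.   ]
40 [ 1.64  0.16 -0.3 ] [-0.004  0.696 -0.001]
60 [ 3.06  0.16 -0.46] [-0.004  1.046 -0.002]
70 [ 3.67  0.16 -0.61] [-0.003  1.22  -0.002]
80 [ 4.22  0.16 -0.78] [-0.003  1.395 -0.002]
```

View pics/b1.png

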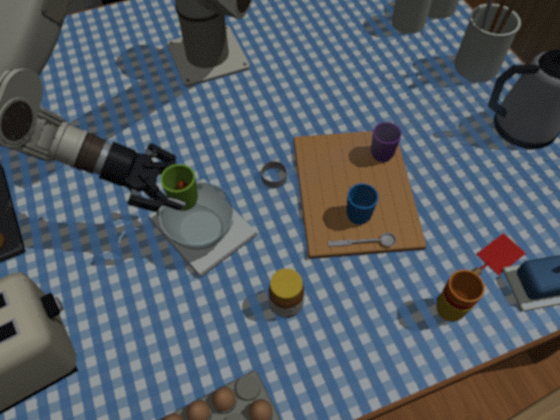

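The scene view shows the pot held at (180,185) with the bonbons still in it, above the near side of the bowl, which is centred around (197,212). Now I'll tip it.

Call:
arm_command --increments '[{"dx": -0.2, "dy": 0.16, "dz": 0, "wx": 0, "wy": 0.06, "wz": 0, "grip": 5}, {"dx": 0, "dy": 0.16, "dz": 0, "wx": 0, "wy": 0.15, "wz": 0, "grip": 5}, {"dx": 0.25, "dy": 0.16, "dz": -0.1, "wx": 0, "wy": 0.25, "wz": 0, "grip": 5}, {"dx": 0.5, "dy": 0.16, "dz": -0.1, "wx": 0, "wy": 0.35, "wz": 0, "grip": 5}, {"dx": 0.83, "dy": 0.16, "dz": -0.2, "wx": 0, "wy": 0.46, "wz": 0, "grip": 5}, {"dx": 1.25, "dy": 0.16, "dz": -0.25, "wx": 0, "wy": 0.58, "wz": 0, "grip": 5}, {"dx": 1.64, "dy": 0.16, "dz": -0.3, "wx": 0, "wy": 0.7, "wz": 0, "grip": 5}, {"dx": 2.1, "dy": 0.16, "dz": -0.35, "wx": 0, "wy": 0.81, "wz": 0, "grip": 5}, {"dx": 2.5, "dy": 0.16, "dz": -0.4, "wx": 0, "wy": 0.92, "wz": 0, "grip": 5}, {"dx": 3.06, "dy": 0.16, "dz": -0.46, "wx": 0, "wy": 1.046, "wz": 0, "grip": 5}]'

```text
clock: 8.75
eef_pos: [0.5462, -0.2039, 0.1424]
tool_rot: [-0.499, 0.866, 0.007, 0.014]
ft_force: [0.6, 0.7, -3.2]
grip_width: 0.0625
grasp_force: 65.7
```

```bash
python3 - <<'E'
from fk import *
from s2 import pose
st()
o=monitor.get_obs();R0=Rn.from_quat(o["tool_rot"])
for al,z in ((60,.165),(70,.155),(80,.148),(90,.142),(100,.138),(110,.138),(120,.14),(128,.142)):
    t,R=pose(60,150,al,z,.025)
    print(al,(R0.inv().apply(t-o["eef_pos"])*100).round(2),(R0.inv()*R).as_rotvec().round(3))
E
```

```text
t 8.75 tcp [ 0.5462 -0.2039  0.1424] gp [ 0.5459 -0.2044  0.1614] z [ 0.017  0.026 -1.   ] y [-0.865  0.502 -0.002] q [-0.37  0.45  0.07  1.18  0.03 -1.42] F [ 0.6  0.7 -3.2] w 0.0625 gf 65.7
60 [ 0.7  -0.2   0.12] [-0.002 -0.004 -0.002]
70 [ 1.15 -0.2   1.09] [-0.002  0.171 -0.002]
80 [ 1.58 -0.2   1.68] [-0.002  0.345 -0.002]
90 [ 1.98 -0.2   2.1 ] [-0.002  0.52  -0.002]
100 [ 2.33 -0.2   2.26] [-0.001  0.694 -0.003]
110 [ 2.63 -0.2   1.97] [-0.001  0.869 -0.003]
120 [ 2.86 -0.2   1.43] [-1.000e-03  1.043e+00 -3.000e-03]
128 [ 3.01 -0.2   0.93] [-1.000e-03  1.183e+00 -3.000e-03]
```

Call:
arm_command --increments '[{"dx": 0.8, "dy": -0.1, "dz": 0.4, "wx": 0, "wy": 0.05, "wz": 0, "grip": 5}, {"dx": 1, "dy": -0.2, "dz": 0.8, "wx": 0, "wy": 0.11, "wz": 0, "grip": 5}, {"dx": 1.15, "dy": -0.2, "dz": 1.1, "wx": 0, "wy": 0.17, "wz": 0, "grip": 5}, {"dx": 1.3, "dy": -0.2, "dz": 1.3, "wx": 0, "wy": 0.23, "wz": 0, "grip": 5}, {"dx": 1.45, "dy": -0.2, "dz": 1.5, "wx": 0, "wy": 0.29, "wz": 0, "grip": 5}, {"dx": 1.58, "dy": -0.2, "dz": 1.7, "wx": 0, "wy": 0.345, "wz": 0, "grip": 5}, {"dx": 1.7, "dy": -0.2, "dz": 1.83, "wx": 0, "wy": 0.4, "wz": 0, "grip": 5}, {"dx": 1.85, "dy": -0.2, "dz": 1.95, "wx": 0, "wy": 0.46, "wz": 0, "grip": 5}, {"dx": 1.98, "dy": -0.2, "dz": 2.1, "wx": 0, "wy": 0.52, "wz": 0, "grip": 5}, {"dx": 1.98, "dy": -0.2, "dz": 2.1, "wx": 0, "wy": 0.52, "wz": 0, "grip": 5}]'

```text
clock: 9.75
eef_pos: [0.5383, -0.2193, 0.1182]
tool_rot: [-0.486, 0.84, -0.119, -0.209]
ft_force: [0.2, 0.5, -3.3]
grip_width: 0.0625
grasp_force: 65.7
```

```bash
python3 - <<'E'
from fk import *
from s2 import pose
st()
p,d=viewer.camera("side");cv2.imwrite("pics/b2.png",p[:,:,::-1])
o=monitor.get_obs();R0=Rn.from_quat(o["tool_rot"])
for al,z in ((90,.142),(100,.138),(110,.138),(120,.14),(128,.142)):
    t,R=pose(60,150,al,z,.025)
    print(al,(R0.inv().apply(t-o["eef_pos"])*100).round(2),(R0.inv()*R).as_rotvec().round(3))
E
```

```text
t 9.75 tcp [ 0.5383 -0.2193  0.1182] gp [ 0.5428 -0.2117  0.1351] z [-0.235 -0.402 -0.885] y [-0.866  0.499  0.003] q [-0.16  0.6   0.16  1.32 -0.45 -1.16] F [ 0.2  0.5 -3.3] w 0.0625 gf 65.7
90 [ 0.19 -0.06 -0.1 ] [0.002 0.005 0.001]
100 [ 0.42 -0.06  0.22] [0.002 0.179 0.001]
110 [ 0.82 -0.06  0.11] [0.001 0.354 0.001]
120 [ 1.3  -0.06 -0.25] [0.001 0.528 0.001]
128 [ 1.67 -0.06 -0.61] [0.001 0.668 0.001]
```

View pics/b2.png

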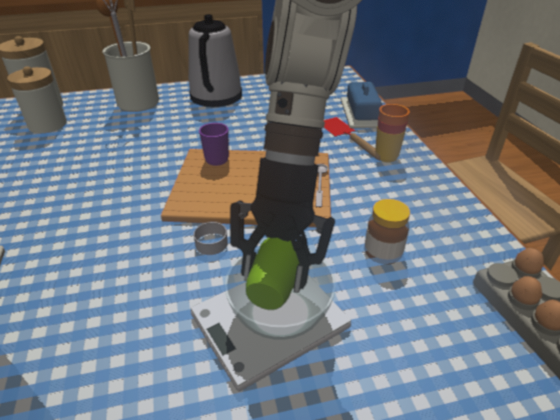

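The side view shows the pot lying horizontally at (275,275) inside the bowl outline, with no bonbons outside. I'll keep tipping.

Call:
arm_command --increments '[{"dx": 0.25, "dy": 0, "dz": 0.1, "wx": 0, "wy": 0.06, "wz": 0, "grip": 5}, {"dx": 0.35, "dy": 0, "dz": 0.2, "wx": 0, "wy": 0.12, "wz": 0, "grip": 5}, {"dx": 0.42, "dy": 0, "dz": 0.2, "wx": 0, "wy": 0.18, "wz": 0, "grip": 5}, {"dx": 0.55, "dy": 0, "dz": 0.2, "wx": 0, "wy": 0.24, "wz": 0, "grip": 5}, {"dx": 0.7, "dy": 0, "dz": 0.15, "wx": 0, "wy": 0.3, "wz": 0, "grip": 5}, {"dx": 0.82, "dy": 0, "dz": 0.1, "wx": 0, "wy": 0.36, "wz": 0, "grip": 5}, {"dx": 1, "dy": 0, "dz": 0, "wx": 0, "wy": 0.43, "wz": 0, "grip": 5}, {"dx": 1.15, "dy": 0, "dz": -0.1, "wx": 0, "wy": 0.48, "wz": 0, "grip": 5}, {"dx": 1.3, "dy": 0, "dz": -0.25, "wx": 0, "wy": 0.53, "wz": 0, "grip": 5}, {"dx": 1.67, "dy": 0, "dz": -0.6, "wx": 0, "wy": 0.67, "wz": 0, "grip": 5}]'

```text
clock: 10.8
eef_pos: [0.5336, -0.2331, 0.1376]
tool_rot: [-0.415, 0.728, -0.275, -0.471]
ft_force: [-1.0, 1.0, -1.0]
grip_width: 0.062
grasp_force: 66.2
```

Call:
arm_command --increments '[{"dx": 0, "dy": 0, "dz": 0, "wx": 0, "wy": 0, "wz": 0, "grip": 5}, {"dx": 0, "dy": 0, "dz": 0, "wx": 0, "wy": 0, "wz": 0, "grip": 5}, {"dx": 0, "dy": 0, "dz": 0, "wx": 0, "wy": 0, "wz": 0, "grip": 5}, {"dx": 0, "dy": 0, "dz": 0, "wx": 0, "wy": 0, "wz": 0, "grip": 5}, {"dx": 0, "dy": 0, "dz": 0, "wx": 0, "wy": 0, "wz": 0, "grip": 5}, {"dx": 0, "dy": 0, "dz": 0, "wx": 0, "wy": 0, "wz": 0, "grip": 5}]'

```text
clock: 11.4
eef_pos: [0.5332, -0.2319, 0.1361]
tool_rot: [-0.417, 0.727, -0.274, -0.471]
ft_force: [-0.4, -0.0, -2.3]
grip_width: 0.0623
grasp_force: 66.0
```

```bash
python3 - <<'E'
from fk import *
from s2 import pose
st()
p,d=viewer.camera("side");a=p[220:380,180:360];p,d=viewer.camera("scene");b=p[150:280,130:270]
o=np.hstack([cv2.resize(a,(400,356),interpolation=2),cv2.resize(b,(383,356),interpolation=2)])
cv2.imwrite("pics/b3.png",np.clip(o*1.5,0,255).astype(np.uint8)[:,:,::-1])
o=monitor.get_obs();R0=Rn.from_quat(o["tool_rot"])
for al,z in ((128,.142),(115,.15),(100,.16),(85,.17),(70,.175),(45,.18)):
    t,R=pose(60,150,al,z,.025)
    print(al,(R0.inv().apply(t-o["eef_pos"])*100).round(2),(R0.inv()*R).as_rotvec().round(3))
E
```

```text
t 11.4 tcp [ 0.5332 -0.2319  0.1361] gp [ 0.5419 -0.2169  0.1439] z [-0.457 -0.792 -0.406] y [-0.865  0.502 -0.005] q [ 0.01  0.97  0.44  1.89 -0.9  -0.59] F [-0.4 -0.  -2.3] w 0.0623 gf 66.0
128 [-0.33  0.06  0.04] [ 0.    -0.002 -0.004]
115 [-0.14  0.06 -0.35] [-0.    -0.229 -0.004]
100 [ 0.19  0.06 -0.98] [-0.001 -0.49  -0.004]
85 [ 0.59  0.06 -1.75] [-0.002 -0.752 -0.004]
70 [ 0.65  0.06 -2.43] [-0.002 -1.014 -0.004]
45 [ 0.77  0.06 -3.62] [-0.003 -1.45  -0.004]
```

View pics/b3.png

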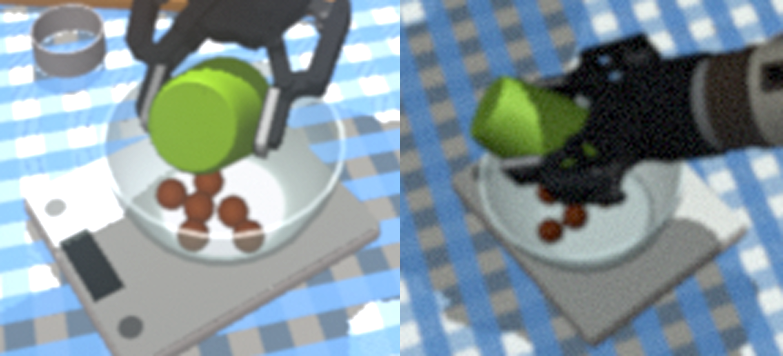

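The crop shows six bonbons in the bowl, at (208,183), (172,193), (200,208), (233,210), (193,235) and (248,236). All six are out, so I'll turn the pot back while raising it.

Call:
arm_command --increments '[{"dx": -0.2, "dy": 0, "dz": -0.2, "wx": 0, "wy": -0.12, "wz": 0, "grip": 5}, {"dx": -0.14, "dy": 0, "dz": -0.4, "wx": 0, "wy": -0.25, "wz": 0, "grip": 5}, {"dx": 0, "dy": 0, "dz": -0.7, "wx": 0, "wy": -0.38, "wz": 0, "grip": 5}, {"dx": 0.2, "dy": 0, "dz": -1, "wx": 0, "wy": -0.5, "wz": 0, "grip": 5}, {"dx": 0.4, "dy": 0, "dz": -1.4, "wx": 0, "wy": -0.63, "wz": 0, "grip": 5}, {"dx": 0.59, "dy": 0, "dz": -1.75, "wx": 0, "wy": -0.76, "wz": 0, "grip": 5}, {"dx": 0.6, "dy": 0, "dz": -2.1, "wx": 0, "wy": -0.9, "wz": 0, "grip": 5}, {"dx": 0.65, "dy": 0, "dz": -2.5, "wx": 0, "wy": -1.04, "wz": 0, "grip": 5}, {"dx": 0.7, "dy": 0, "dz": -3, "wx": 0, "wy": -1.18, "wz": 0, "grip": 5}, {"dx": 0.75, "dy": 0, "dz": -3.4, "wx": 0, "wy": -1.32, "wz": 0, "grip": 5}]'

```text
clock: 12.5
eef_pos: [0.547, -0.2074, 0.1568]
tool_rot: [-0.498, 0.863, 0.04, 0.075]
ft_force: [-0.6, -0.4, -2.6]
grip_width: 0.0621
grasp_force: 65.9
```

```bash
python3 - <<'E'
from fk import *
from s2 import pose
st()
o=monitor.get_obs();R0=Rn.from_quat(o["tool_rot"])
for al,z in ((45,.18),(20,.185),(0,.19)):
    t,R=pose(60,150,al,z,.02)
    print(al,(R0.inv().apply(t-o["eef_pos"])*100).round(2),(R0.inv()*R).as_rotvec().round(3))
E
```

```text
t 12.5 tcp [ 0.547  -0.2074  0.1568] gp [ 0.5453 -0.2101  0.1755] z [ 0.089  0.144 -0.986] y [-0.866  0.501 -0.005] q [-0.45  0.43  0.07  1.19  0.17 -1.5 ] F [-0.6 -0.4 -2.6] w 0.0621 gf 65.9
45 [-0.68  0.05  0.09] [-0.005 -0.127  0.   ]
20 [-1.74  0.04 -0.76] [-0.005 -0.563  0.001]
0 [-2.44  0.04 -1.81] [-0.005 -0.912  0.002]
```

Call:
arm_command --increments '[{"dx": -0.5, "dy": 0, "dz": 0, "wx": 0, "wy": -0.11, "wz": 0, "grip": 5}, {"dx": -0.9, "dy": 0, "dz": -0.1, "wx": 0, "wy": -0.22, "wz": 0, "grip": 5}, {"dx": -1.2, "dy": 0, "dz": -0.3, "wx": 0, "wy": -0.34, "wz": 0, "grip": 5}, {"dx": -1.5, "dy": 0, "dz": -0.5, "wx": 0, "wy": -0.46, "wz": 0, "grip": 5}, {"dx": -1.75, "dy": 0, "dz": -0.8, "wx": 0, "wy": -0.57, "wz": 0, "grip": 5}, {"dx": -2, "dy": 0, "dz": -1.1, "wx": 0, "wy": -0.68, "wz": 0, "grip": 5}, {"dx": -2.2, "dy": 0, "dz": -1.4, "wx": 0, "wy": -0.79, "wz": 0, "grip": 5}, {"dx": -2.4, "dy": 0, "dz": -1.7, "wx": 0, "wy": -0.88, "wz": 0, "grip": 5}, {"dx": -2.44, "dy": 0, "dz": -1.81, "wx": -0.005, "wy": -0.912, "wz": 0, "grip": 5}, {"dx": -2.44, "dy": 0, "dz": -1.81, "wx": -0.005, "wy": -0.912, "wz": 0, "grip": 5}]'

```text
clock: 13.5
eef_pos: [0.5564, -0.1895, 0.1749]
tool_rot: [-0.428, 0.744, 0.259, 0.443]
ft_force: [-0.1, -0.4, -2.5]
grip_width: 0.0617
grasp_force: 66.1
```

```bash
python3 - <<'E'
from h import *
st(); goto(np.array([.4833,.1266,.18]),tool(60,28),.024)
E
```

```text
t 13.5 tcp [ 0.5564 -0.1895  0.1749] gp [ 0.5481 -0.204   0.184 ] z [ 0.437  0.764 -0.475] y [-0.866  0.499  0.006] q [-0.78  0.69  0.09  1.43  1.02 -2.08] F [-0.1 -0.4 -2.5] w 0.0617 gf 66.1
t 13.5 d cm [-11.61  22.11  23.12] w [ 0.004 -0.006 -0.005] |w|deg 0.5
```

Call:
arm_command --increments '[{"dx": -0.3, "dy": 0.6, "dz": 0.7, "wx": 0, "wy": 0, "wz": 0, "grip": 5}, {"dx": -1, "dy": 2, "dz": 2.1, "wx": 0, "wy": 0, "wz": 0, "grip": 5}, {"dx": -1.9, "dy": 3.5, "dz": 3.7, "wx": 0, "wy": 0, "wz": 0, "grip": 5}, {"dx": -2.8, "dy": 5.3, "dz": 5.5, "wx": 0, "wy": 0, "wz": 0, "grip": 5}, {"dx": -3.7, "dy": 7.1, "dz": 7.4, "wx": 0, "wy": 0, "wz": 0, "grip": 5}, {"dx": -4.6, "dy": 8.8, "dz": 9.2, "wx": 0, "wy": 0, "wz": 0, "grip": 5}, {"dx": -5.6, "dy": 10.6, "dz": 11.1, "wx": 0, "wy": 0, "wz": 0, "grip": 5}, {"dx": -6.5, "dy": 12.4, "dz": 12.9, "wx": 0, "wy": 0, "wz": 0, "grip": 5}, {"dx": -7.4, "dy": 14.1, "dz": 14.8, "wx": 0, "wy": 0, "wz": 0, "grip": 5}, {"dx": -8.3, "dy": 15.8, "dz": 16.5, "wx": 0, "wy": 0, "wz": 0, "grip": 5}]'

```text
clock: 14.5
eef_pos: [0.5123, 0.051, 0.1726]
tool_rot: [-0.43, 0.743, 0.256, 0.443]
ft_force: [0.1, 0.1, -1.4]
grip_width: 0.0623
grasp_force: 66.1
```

Call:
arm_command --increments '[{"dx": -0.9, "dy": 1.8, "dz": 1.8, "wx": 0, "wy": 0, "wz": 0, "grip": 5}, {"dx": -1.7, "dy": 3.3, "dz": 3.4, "wx": 0, "wy": 0, "wz": 0, "grip": 5}, {"dx": -2.4, "dy": 4.7, "dz": 4.9, "wx": 0, "wy": 0, "wz": 0, "grip": 5}, {"dx": -3, "dy": 5.8, "dz": 6.1, "wx": 0, "wy": 0, "wz": 0, "grip": 5}, {"dx": -3.3, "dy": 6.3, "dz": 6.6, "wx": 0, "wy": 0, "wz": 0, "grip": 5}, {"dx": -3.3, "dy": 6.3, "dz": 6.6, "wx": 0, "wy": 0, "wz": 0, "grip": 5}, {"dx": -3.3, "dy": 6.3, "dz": 6.6, "wx": 0, "wy": 0, "wz": 0, "grip": 5}]'

```text
clock: 15.2
eef_pos: [0.4949, 0.1452, 0.1705]
tool_rot: [-0.43, 0.743, 0.257, 0.444]
ft_force: [-0.6, -0.3, -1.4]
grip_width: 0.0622
grasp_force: 66.1
```

```bash
python3 - <<'E'
from h import *
st()
goto(np.array([.4833,.1266,.06]),tool(60,28),.024)
# pot tilt relative to board: check via side/scene depth on rim
for n in("scene","side"):
    c=cam(n);p,d=viewer.camera(n);X=pts(c,d)
    Q=X[masks(p)["green"]&(X[...,0]>.38)&(X[...,0]<.6)&(X[...,1]>.03)&(X[...,1]<.2)&(X[...,2]>.1)]
    zt=np.percentile(Q[:,2],98);print(n,"top",zt,"bottom",np.percentile(Q[:,2],1),circ(Q[Q[:,2]>zt-.008][:,:2]))
    T=Q[Q[:,2]>zt-.02]
E
```

```text
t 15.2 tcp [0.4949 0.1452 0.1705] gp [0.4865 0.1307 0.1795] z [ 0.439  0.763 -0.474] y [-0.867  0.499  0.   ] q [-0.23  0.2  -0.77  0.11  1.01 -1.01] F [-0.6 -0.3 -1.4] w 0.0622 gf 66.1
t 15.2 d cm [10.75  0.07  5.71] w [ 0.002 -0.006  0.001] |w|deg 0.3
scene top 0.2217796656956792 bottom 0.15229760326322525 (array([0.48305047, 0.11096645]), np.float64(0.036954810957880786))
side top 0.2189531377613285 bottom 0.14471048004473752 (array([0.48244325, 0.12420801]), np.float64(0.03241605203003238))
```

```bash
python3 - <<'E'
from h import *
# wall points: fit axis of cone with both views
from scipy.optimize import least_squares
for n in("scene","side"):
    c=cam(n);p,d=viewer.camera(n);X=pts(c,d)
    m=(masks(p)["green"]&(X[...,0]>.38)&(X[...,0]<.6)&(X[...,1]>.03)&(X[...,1]<.2)&(X[...,2]>.155)&(X[...,2]<.205)).astype(np.uint8)
    Q=X[cv2.erode(m,np.ones((3,3)))>0]
    V=np.array(c["view"]);C=-V[:3,:3].T@V[:3,3]; v=(C-[.483,.126,.18])[:2]; Q=Q[((Q[:,:2]-[.483,.126])@v)>0]
    def f(k): h=Q[:,2]-.18; rad=np.hypot(Q[:,0]-k[0]-k[2]*h,Q[:,1]-k[1]-k[3]*h); return rad-(.0315+.061*h)
    s=least_squares(f,[.483,.126,0,0],loss="soft_l1",f_scale=.001); print(n,len(Q),"c",s.x[:2].round(4),"tilt deg",np.degrees(s.x[2:]).round(1),np.std(f(s.x)).round(4))
E
```

```text
scene 37 c [0.4838 0.1292] tilt deg [ 3.1 -3.9] 0.0009
side 108 c [0.4831 0.1266] tilt deg [-5.2 -3.5] 0.0011
```

```bash
python3 - <<'E'
from h import *
from scipy.optimize import least_squares
for tag,z0 in(("old",.06),("new",.18)):
  for n in("scene","side"):
    c=cam(n)
    if tag=="old": z=np.load(n+".npz");p,d=z["p"],z["d"]
    else: p,d=viewer.camera(n)
    X=pts(c,d)
    m=(masks(p)["green"]&(X[...,0]>.38)&(X[...,0]<.6)&(X[...,1]>.03)&(X[...,1]<.2)&(X[...,2]>z0-.03)&(X[...,2]<z0+.027)).astype(np.uint8)
    Q=X[cv2.erode(m,np.ones((3,3)))>0]
    V=np.array(c["view"]);C=-V[:3,:3].T@V[:3,3]; v=(C-[.483,.126,z0])[:2]; v/=np.linalg.norm(v); Q=Q[((Q[:,:2]-[.483,.126])@v)>.005]
    u=np.array([.5,.866])
    def f(k): h=Q[:,2]-z0; rad=np.hypot(*(Q[:,:2]-k[:2]-np.outer(h,u*k[2])).T); return rad-(.0315+.061*h)
    s=least_squares(f,[.483,.126,0],loss="soft_l1",f_scale=.001); print(tag,n,len(Q),"c",s.x[:2].round(4),"tilt deg along tool",np.degrees(s.x[2]).round(1),np.std(f(s.x)).round(4))
E
```

```text
old scene 8 c [0.4831 0.1285] tilt deg along tool -0.7 0.0005
old side 313 c [0.4818 0.1272] tilt deg along tool -0.3 0.0011
new scene 37 c [0.4842 0.1276] tilt deg along tool 1.7 0.0008
new side 141 c [0.4842 0.1281] tilt deg along tool 0.7 0.001
```

Call:
arm_command --increments '[{"dx": 0.6, "dy": 0, "dz": 0.3, "wx": 0, "wy": 0, "wz": 0, "grip": 5}, {"dx": 1.9, "dy": 0, "dz": 1, "wx": 0, "wy": -0.003, "wz": 0, "grip": 5}, {"dx": 3.4, "dy": 0, "dz": 1.8, "wx": 0, "wy": -0.006, "wz": 0, "grip": 5}, {"dx": 4.9, "dy": 0, "dz": 2.6, "wx": 0, "wy": -0.006, "wz": 0, "grip": 5}, {"dx": 6.4, "dy": 0, "dz": 3.4, "wx": 0, "wy": -0.006, "wz": 0, "grip": 5}, {"dx": 7.9, "dy": 0, "dz": 4.2, "wx": 0, "wy": -0.006, "wz": 0, "grip": 5}, {"dx": 9.1, "dy": 0, "dz": 4.83, "wx": 0, "wy": -0.006, "wz": 0, "grip": 5}, {"dx": 9.8, "dy": 0.07, "dz": 5.2, "wx": 0, "wy": -0.006, "wz": 0, "grip": 5}, {"dx": 10.2, "dy": 0.07, "dz": 5.42, "wx": 0, "wy": -0.006, "wz": 0, "grip": 5}, {"dx": 10.4, "dy": 0.07, "dz": 5.52, "wx": 0, "wy": -0.006, "wz": 0, "grip": 5}]'

```text
clock: 16.5
eef_pos: [0.4937, 0.1449, 0.0517]
tool_rot: [-0.428, 0.742, 0.259, 0.446]
ft_force: [-0.1, 0.0, -1.9]
grip_width: 0.0623
grasp_force: 66.1
```

Call:
arm_command --increments '[{"dx": 0, "dy": 0, "dz": 0, "wx": 0, "wy": 0, "wz": 0, "grip": 5}, {"dx": 0.05, "dy": 0, "dz": 0.03, "wx": 0, "wy": 0, "wz": 0, "grip": 5}, {"dx": 0.1, "dy": 0, "dz": 0.05, "wx": 0, "wy": 0, "wz": 0, "grip": 5}, {"dx": 0.15, "dy": 0, "dz": 0.08, "wx": 0, "wy": 0, "wz": 0, "grip": 5}, {"dx": 0.2, "dy": 0, "dz": 0.11, "wx": 0, "wy": 0, "wz": 0, "grip": 5}, {"dx": 0.2, "dy": 0, "dz": 0.11, "wx": 0, "wy": 0, "wz": 0, "grip": 5}]'

```text
clock: 17.1
eef_pos: [0.4937, 0.145, 0.0499]
tool_rot: [-0.429, 0.742, 0.259, 0.446]
ft_force: [0.4, 0.7, -1.6]
grip_width: 0.0623
grasp_force: 66.1
```

```bash
python3 -c "
from h import *
st(); goto(np.array([.4833,.1266,.06]),tool(60,28),.024)"
```

```text
t 17.1 tcp [0.4937 0.145  0.0499] gp [0.4854 0.1304 0.0588] z [ 0.44   0.766 -0.469] y [-0.867  0.499  0.002] q [-0.24  0.53 -0.87 -0.32  1.01 -1.01] F [ 0.4  0.7 -1.6] w 0.0623 gf 66.1
t 17.1 d cm [ 0.11 -0.02  0.06] w [ 0.002  0.001 -0.001] |w|deg 0.1
```

Almost down, so I'll creep the last 1.5 mm.

Call:
arm_command --increments '[{"dx": 0.04, "dy": 0, "dz": 0.02, "wx": 0, "wy": 0, "wz": 0, "grip": 5}, {"dx": 0.07, "dy": 0, "dz": 0.04, "wx": 0, "wy": 0, "wz": 0, "grip": 5}, {"dx": 0.09, "dy": 0, "dz": 0.05, "wx": 0, "wy": 0, "wz": 0, "grip": 5}, {"dx": 0.09, "dy": 0, "dz": 0.05, "wx": 0, "wy": 0, "wz": 0, "grip": 5}, {"dx": 0.09, "dy": 0, "dz": 0.05, "wx": 0, "wy": 0, "wz": 0, "grip": 5}]'

```text
clock: 17.6
eef_pos: [0.4938, 0.1451, 0.0491]
tool_rot: [-0.429, 0.742, 0.259, 0.446]
ft_force: [-0.5, -0.6, 0.7]
grip_width: 0.0622
grasp_force: 66.1
```

Call:
arm_command --increments '[{"dx": 0.03, "dy": 0, "dz": 0.02, "wx": 0, "wy": 0, "wz": 0, "grip": 5}, {"dx": 0.05, "dy": 0, "dz": 0.03, "wx": 0, "wy": 0, "wz": 0, "grip": 5}, {"dx": 0.05, "dy": 0, "dz": 0.03, "wx": 0, "wy": 0, "wz": 0, "grip": 5}]'

```text
clock: 17.9
eef_pos: [0.4939, 0.1452, 0.0491]
tool_rot: [-0.429, 0.741, 0.259, 0.447]
ft_force: [-2.6, -2.0, 4.6]
grip_width: 0.0619
grasp_force: 66.2
```

Contact at about 5 N. I'll open gradually.

Call:
arm_command --increments '[{"dx": 0, "dy": 0, "dz": 0, "wx": 0, "wy": 0, "wz": 0, "grip": 6.2}, {"dx": 0, "dy": 0, "dz": 0, "wx": 0, "wy": 0, "wz": 0, "grip": 6.4}, {"dx": 0, "dy": 0, "dz": 0, "wx": 0, "wy": 0, "wz": 0, "grip": 6.6}, {"dx": 0, "dy": 0, "dz": 0, "wx": 0, "wy": 0, "wz": 0, "grip": 7}, {"dx": 0, "dy": 0, "dz": 0, "wx": 0, "wy": 0, "wz": 0, "grip": 7.6}, {"dx": 0, "dy": 0, "dz": 0, "wx": 0, "wy": 0, "wz": 0, "grip": 8.5}, {"dx": 0, "dy": 0, "dz": 0, "wx": 0, "wy": 0, "wz": 0, "grip": 8.5}, {"dx": 0, "dy": 0, "dz": 0, "wx": 0, "wy": 0, "wz": 0, "grip": 8.5}]'

```text
clock: 18.7
eef_pos: [0.4937, 0.145, 0.0482]
tool_rot: [-0.429, 0.742, 0.259, 0.446]
ft_force: [0.4, 0.3, -1.1]
grip_width: 0.0853
grasp_force: 0.0
```

Call:
arm_command --increments '[{"dx": 0, "dy": 0, "dz": -0.5, "wx": 0, "wy": 0, "wz": 0, "grip": 8.5}, {"dx": 0, "dy": 0, "dz": -1.5, "wx": 0, "wy": 0, "wz": 0, "grip": 8.5}, {"dx": 0, "dy": 0, "dz": -3, "wx": 0, "wy": 0, "wz": 0, "grip": 8.5}, {"dx": 0, "dy": 0, "dz": -4.5, "wx": 0, "wy": 0, "wz": 0, "grip": 8.5}, {"dx": 0, "dy": 0, "dz": -6, "wx": 0, "wy": 0, "wz": 0, "grip": 8.5}, {"dx": 0, "dy": 0, "dz": -7.5, "wx": 0, "wy": 0, "wz": 0, "grip": 8.5}, {"dx": 0, "dy": 0, "dz": -9, "wx": 0, "wy": 0, "wz": 0, "grip": 8.5}, {"dx": 0, "dy": 0, "dz": -10.5, "wx": 0, "wy": 0, "wz": 0, "grip": 8.5}, {"dx": 0, "dy": 0, "dz": -11.5, "wx": 0, "wy": 0, "wz": 0, "grip": 8.5}, {"dx": 0, "dy": 0, "dz": -11.5, "wx": 0, "wy": 0, "wz": 0, "grip": 8.5}]'

```text
clock: 19.7
eef_pos: [0.4436, 0.0557, 0.1029]
tool_rot: [-0.428, 0.742, 0.258, 0.446]
ft_force: [0.1, -0.2, -0.7]
grip_width: 0.085
grasp_force: 0.0
```

```bash
python3 - <<'E'
from h import *
st()
p,d=viewer.camera("side");c=cam("side");X=pts(c,d);cv2.imwrite("pics/e.png",np.clip(cv2.resize(p[100:400,150:430],(747,560+30))[:590]*1.4,0,255).astype(np.uint8)[:,:,::-1])
for k,c0 in dict(green=(.483,.126),purple=(.517,.281)).items():
    r=np.hypot(X[...,0]-c0[0],X[...,1]-c0[1]); Q=X[(r<.045)&(abs(X[...,2]-.097)<.006)]; print(k,circ(Q[:,:2]),len(Q),Q[:,2].max())
r=np.hypot(X[...,0]-.557,X[...,1]+.189);Q=X[(r<.1)&(r>.06)&(abs(X[...,2]-.095)<.006)]; print("bowl",circ(Q[:,:2]),len(Q))
E
```

```text
t 19.7 tcp [0.4436 0.0557 0.1029] gp [0.4352 0.0412 0.1118] z [ 0.442  0.765 -0.468] y [-0.866  0.501  0.001] q [-0.52  0.38 -0.76  0.42  1.08 -1.56] F [ 0.1 -0.2 -0.7] w 0.085 gf 0.0
green (array([0.48233233, 0.12595449]), np.float64(0.031110599034082954)) 265 0.09863415653401011
purple (array([0.51456756, 0.2810602 ]), np.float64(0.031060400089464056)) 195 0.09968723069146843
bowl (array([ 0.55527007, -0.19122318]), np.float64(0.07699709944914482)) 1367
```

View pics/e.png

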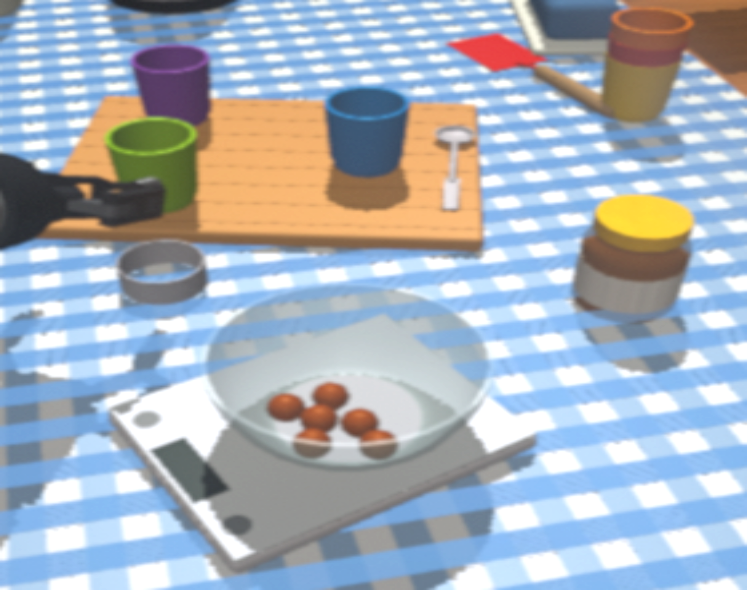

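The final view shows the green pot upright on the board at (153,165), six bonbons in the bowl around (325,420), and everything else where it was. The gripper is clear, so I'll hand in.

```bash
python3 -c "
from workcell import job
print(job.job_done())"
```

```text
the job is handed in; nothing more can be done
None
```

The green pot held the bonbons: all six are now in the bowl, the pot stands upright and released on the board within about 1 mm of where it started, and I saw nothing else moved; handed in at about 20 s.

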